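# Reseat and reset the nitrogen valve at the rework bench

### The arm

A 6-joint arm with a two-finger parallel gripper is mounted at the origin on the work surface. World frame = base frame: x ahead of the robot, y to its left, z up, the work surface at z = 0. Lengths are in m, angles in rad, forces in N, time in s.
With the tool pointing down it reaches from about 0.25 to 0.775 m from the base axis. Payload 4 kg.
Tool frame: the origin (TCP) lies midway between the tips of the shut fingers; the grasp point (between the pads) lies 19 mm behind it; z points along the fingers, y is the direction in which the jaws open and shut (so a half turn about z gives the same grasp; the last joint's range is limited). The gripper opens to 94 mm and grips with 3 to 60 N. Pads are 16 mm wide; open, the fingers measure 119 mm over their backs; the gripper's body (75 mm by 177 mm) begins 78 mm behind the grasp point.
Start: joints at [-0.103, 0.087, 1.371, -0, 1.684, -0.103], TCP at [0.55, -0, 0.206] pointing down, gripper open.
Joint ranges: [-3.1, 3.1], [-0.76, 2.03], [0.27, 2.55], [-1.08, 4.22], [0.17, 2.65], [-2.57, 2.57]. Speed limits (rad/s): [2.79, 2.79, 3.14, 3.14, 3.14, 3.14].

### API

Orientations are given as a unit quaternion [x, y, z, w].
In Python, from workcell import r gives the robot as it stands.
- The arm moves only by the tool apply_moves, never from a script. Its argument "targets" is a list of rows, each a list of 7 numbers: the shift along the tool's x, y, z in cm, then the turn, a rotation vector about the tool's x, y, z in degrees, then the opening, from 0 (shut) to 1 (fully open). A call has 1 to 12 rows; each row is the pose to reach, as a shift and turn from the pose commanded when the call began, along the tool's axes at that moment; what a row does not reach only later rows make up. A row lasts 1/8 s, in which the tool goes at most 62.5 mm and 10.7 degrees, less where a joint would pass 70% of its speed; a pose out of reach is approached as far as the arm can. A call with a gripper value outside its range is refused whole. The fingers move at their own pace and stop on an object; the grip force is fixed at half the most. Time passes only in rows, so rows that repeat a pose let the fingers close. It gives the time, the measured TCP pose, the force and the opening at its end, in the units of the state.
- r.sense(): the state, without advancing time (a new reading comes with each control period).
- r.camera(name): name is "scene" or "side" or "wrist"; returns (picture, depth): 480x640x3 uint8, blue, green, red; 480x640 float32, m along the optical axis (not along the pixel's ray), 0 where there is no reading.
- r.camera_info(name): a dict with "camera_matrix" (3x3 intrinsics, pixels), "k1" (the pictures are not rectified: a ray, as slopes to the right and down, at radius r is drawn at 1 + k1 r^2 times it, then the intrinsics apply), "view" (4x4, takes a point from world to camera coordinates); the wrist camera has in their place "tool_from_camera" (4x4, takes a point from camera to tool coordinates, whose origin is the TCP and whose axes are the flange's). Camera axes: x right, y up, looking along -z (the intrinsics and any distortion apply to the point x, -y, -z); pixel columns grow to the right and rows downward; lengths in m; the calibration is good to about 2 mm. A picture is of the moment at which its call begins: read the wrist's pose just before it. camera_info takes no time and is no camera call.
- r.job_done(): hands the job in, once; it reports no verdict.
The state is a dict: "time_s": time; "joints": joint angles; "qvel": joint speeds; "tau": joint torques, N m; "position": TCP position; "tcp_rot": TCP orientation; "force": force on the tool from outside, world axes, zero at the start; "torque": the same for the moment, N m; "finger_gap": finger opening in m.
Only numpy, scipy, OpenCV 4.12 (cv2) and the standard library are available. Lean on these libraries where they do the work, as an engineer would, in place of code of your own. Each camera call takes 0.05 s, during which the arm holds its last target. There are 200 camera calls.

### The job

Zero the nitrogen valve and set it again, by its yellow lever: first turn it clockwise (seen from above) until it is fully shut and press it firmly but gently against its seat for a moment, about 10 to 15 N at the grip and never as much as 30 N. Then open it counter-clockwise until the black pointer under the window stands at the red tab, without swinging clearly past the tab; the worn lever has some play on its stem, so trust the pointer. Finally let go and leave the other things on the bench where they are.

Things in the scene. Friction and masses are not known exactly. Their poses are not given: they have to be found in the camera images.
- valve: Fixed ball valve: dark base plate 150 x 110 mm, brass block with two copper pipe stubs to its +y and -y sides (120 mm out, below 60 mm height), and on top a round white dial (168 mm diameter, 84 to 92 mm above the bench) with a clear window over it (top at 103 mm). Origin on the bench below the vertical valve axis; z up. The opening scale is on its +x side, the lever on its -x side.
- stem (a joint): Opening of the valve stem, which carries the black pointer: 0 = shut against the seat, grows counter-clockwise seen from above, up to 1.57 rad = fully open. Rubbing friction (about 0.35 N m) holds it where it is left. It is driven only by the lever, after the lever's play is taken up.
- pointer_tip (a point): Tip of the black pointer (70 mm long, 7 mm wide) under the window, 73 mm from the valve axis, 95.5 mm above the bench; its x axis points outward along the pointer. The pointer points away from the lever, on the far side of the axis.
- mark_tab (a point): The set position: the point 73 mm from the valve axis, at the pointer's height, just inside the red tab (22 mm long, 8 mm wide, fixed on the dial's rim, 80 to 102 mm from the axis); its x axis points outward from the valve axis, its y axis counter-clockwise, the way of opening. Where the pointer must stand.
- lever: Horizontal lever that turns about the vertical valve axis, above the window: steel bar with a yellow grip. Origin on the valve axis at bench height; its x axis points along the lever to the grip. It has play of a few degrees on the stem either way. The stem nut on the axis ends 154 mm above the bench.
- lever_grip (a point): Middle of the yellow grip, 122 mm from the valve axis and 130 mm above the bench; x axis outward along the lever. The grip is 90 mm long (77 to 167 mm from the axis), 26 mm wide and 16 mm thick (122 to 138 mm above the bench), with free space below it beyond the dial. It can be pushed from either side or straddled from above.
- reel: Bystander: grey reel, 68 mm diameter, 56 mm tall, standing on the bench, origin under its centre. Leave it alone.
- flux: Bystander: amber bottle, 56 mm diameter, 130 mm tall, origin under its centre. Leave it alone.
- pot: Bystander: brown cardboard pot, 90 mm diameter, 90 mm tall, with brushes standing up to 170 mm, origin under its centre. Leave it alone.
- board: Bystander: green circuit board panel with black chips, 160 x 220 x 6 mm, flat on the bench, origin under its centre. Leave it alone.

How it is judged:
On the way:
1. the valve is shut (stem within 0.04 rad of its seat) and the fingers press the lever with more than 7 N for 0.2 s (value of joint stem below 0.04 rad and contact force between lever and the fingers above 7 N), for 0.2 s.
At the end, for the whole second after the job is handed in: The pointer tip stands within 5 mm (about 4 degrees) of the red tab's mid-line and the stem is at rest (below 0.02 rad/s); the bystanders stand where they were (y of pointer_tip in the frame of mark_tab between -0.005 and 0.005 m and x of pointer_tip in the frame of mark_tab above -0.01 m and velocity of joint stem between -0.02 and 0.02 rad/s); the robot touches nothing.
It fails at once if the lever is loaded with more than 30 N (contact force between lever and anything else above 30 N).
It fails at once if the pointer swings more than 14 mm (about 11 degrees) past the tab (y of pointer_tip in the frame of mark_tab above 0.014 m).
It fails at once if a bystander is shifted by more than 30 mm or knocked over (distance of any of reel, flux, pot, board from where it was at the start of the episode above 0.03 m or angle between any of reel, flux, pot's own z axis and vertical above 0.5 rad).
It also fails if it takes over 61 s, if anything falls off the work surface, if the arm or the gripper's body presses on something with over 40 N, if the wrist force passes 120 N, or if a joint passes its speed limit or range.

## Working session

There is one attempt and no reset: what is moved stays moved. The work goes in short steps, Python scripts to look and compute and a tool call to move; the robot and the scene stay as the last step left them, time stands still between calls to the robot, and variables do not carry over. Pictures are saved under pics/ and viewed, about 8 in all and at most 12, crops included, and the job is handed in when it is done.

Besides the shell and the picture viewer there is one more tool, called after "Emit:" by a JSON object that holds its "api" and its "payload", one argument or row to a line. apply_moves: Moves the arm, as the interface text tells. Its arguments: {"type":"object","properties":{"targets":{"type":"array","items":{"type":"array","items":{"type":"number"}}}},"required":["targets"]}

```bash
mkdir -p pics; ls; cat > h.py <<'E'
import numpy as np, cv2
from workcell import r
from scipy.spatial.transform import Rotation as R
def ray(name,uv,st=None):
    i=r.camera_info(name);K=np.array(i["camera_matrix"]);k1=i["k1"]
    uv=np.atleast_2d(np.array(uv,float))
    d=np.c_[(uv[:,0]-K[0,2])/K[0,0],(uv[:,1]-K[1,2])/K[1,1]]
    u=d.copy()
    for _ in range(20): u=d/(1+k1*(u**2).sum(1,keepdims=True))
    v=np.c_[u[:,0],-u[:,1],-np.ones(len(u))]
    if "view" in i: T=np.linalg.inv(np.array(i["view"]))
    else:
        st=st or r.sense(); W=np.eye(4);W[:3,:3]=R.from_quat(st["tcp_rot"]).as_matrix();W[:3,3]=st["position"]
        T=W@np.array(i["tool_from_camera"])
    return T[:3,3], v@T[:3,:3].T
def onz(name,uv,z,st=None):
    o,v=ray(name,uv,st); return o+v*((z-o[2])/v[:,2])[:,None]
def proj(name,P):
    i=r.camera_info(name);K=np.array(i["camera_matrix"]);P=np.atleast_2d(P)
    c=np.c_[P,np.ones(len(P))]@np.array(i["view"]).T
    u=np.c_[c[:,0],-c[:,1]]/-c[:,2:3]; u=u*(1+i["k1"]*(u**2).sum(1,keepdims=True))
    return u*[K[0,0],K[1,1]]+[K[0,2],K[1,2]]
E
python3 - <<'E'
from h import *
print(r.sense())
for n in("scene","side","wrist"):
    p,d=r.camera(n);cv2.imwrite(f"pics/{n}0.png",p);np.save(f"{n}0.npy",d)
    i=r.camera_info(n);print(n,i)
E
```

```text
pics
{'time_s': 0.0, 'joints': array([-1.03128133e-01,  8.79239877e-02,  1.37226748e+00,  7.75015089e-06,
        1.68358269e+00, -1.03108532e-01]), 'qvel': array([-0.0002392 , -0.0011576 ,  0.00220087, -0.00133893,  0.00065628,
       -0.0003852 ]), 'tau': array([ 1.28542815e-03, -3.40182602e+01, -3.02423716e+01,  7.18220207e-02,
        3.29729996e-02, -1.13141955e-04]), 'position': array([5.49446621e-01, 3.98944327e-05, 2.04314418e-01]), 'tcp_rot': array([ 7.07112985e-01,  7.07099736e-01, -6.84801041e-04, -8.49002413e-04]), 'force': array([ 0.24641993, -0.83637212,  0.35024988]), 'torque': array([ 0.00755154,  0.02937653, -0.00153116]), 'finger_gap': 0.09388771921051349}
scene {'camera_matrix': array([[481.29600474,   0.        , 321.50833909],
       [  0.        , 481.29600474, 243.67036073],
       [  0.        ,   0.        ,   1.        ]]), 'k1': -0.023778155230944738, 'view': array([[-0.33862266,  0.94079545, -0.01544736,  0.2095983 ],
       [-0.74536556, -0.25818925,  0.61462875,  0.36121662],
       [ 0.57425159,  0.21964115,  0.78866525, -1.39693472],
       [ 0.       
[... 374 characters left out ...]
46438],
       [-0.15815389, -0.86850734,  0.4697684 , -0.80323558],
       [ 0.        ,  0.        ,  0.        ,  1.        ]])}
wrist {'camera_matrix': array([[421.8381801 ,   0.        , 320.66330243],
       [  0.        , 421.8381801 , 236.25392059],
       [  0.        ,   0.        ,   1.        ]]), 'k1': -0.02556693156078668, 'tool_from_camera': array([[ 1.35692919e-04,  9.73888583e-01,  2.27026452e-01,
         6.53630625e-02],
       [ 9.99999757e-01, -2.87471702e-04,  6.35487723e-04,
         1.40230931e-03],
       [ 6.84157918e-04,  2.27026310e-01, -9.73888385e-01,
        -1.80133089e-01],
       [ 0.00000000e+00,  0.00000000e+00,  0.00000000e+00,
         1.00000000e+00]])}
```

View pics/scene0.png

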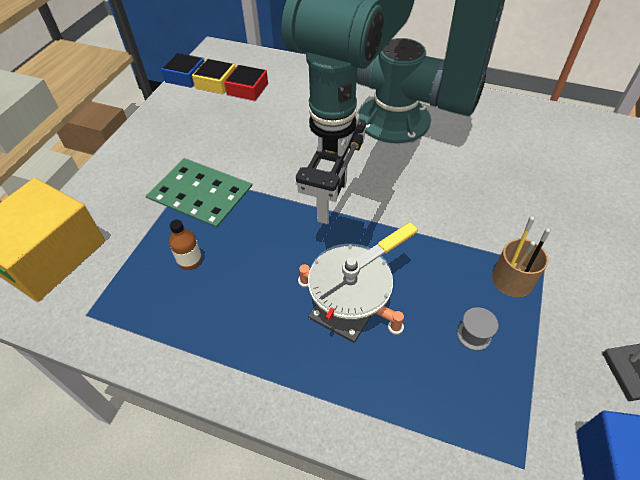

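View pics/side0.png

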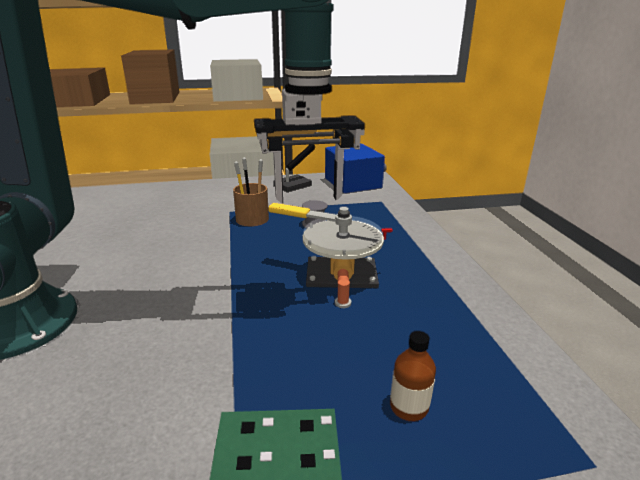

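```bash
python3 - <<'E'
from h import *
for n,roi in(("scene",(270,400,210,350)),("side",(255,420,190,320))):
    p=cv2.imread(f"pics/{n}0.png");h=cv2.cvtColor(p,cv2.COLOR_BGR2HSV)
    M=np.zeros(p.shape[:2],bool);x0,x1,y0,y1=roi;M[y0:y1,x0:x1 if n=="side" else 430]=1
    H,S,V=[h[...,k].astype(int) for k in range(3)]
    yel=M&(H>22)&(H<32)&(S>150)&(V>120)
    red=M&((H<4)|(H>176))&(S>180)&(V>100)
    wh=M&(S<40)&(V>140)
    wh&= True
    for nm,m,z in(("grip",yel,.136),("tab",red,.094),("dial",wh,.092)):
        m=m.astype(np.uint8)
        k,l,s,c=cv2.connectedComponentsWithStats(m)
        if k<2: print(n,nm,"none");continue
        j=1+s[1:,4].argmax();print(n,nm,s[j],c[j])
        q=np.argwhere(l==j)[:,::-1]
        P=onz(n,q,z)[:,:2]
        if nm=="dial":
            hull=cv2.convexHull(q.astype(np.int32))[:,0]
            A=onz(n,hull,z)[:,:2]
            (cx,cy),rad=cv2.minEnclosingCircle(A.astype(np.float32));print(" mec",cx,cy,rad)
            B=np.c_[2*A,np.ones(len(A))];s_=np.linalg.lstsq(B,(A**2).sum(1),rcond=None)[0]
            print(" lsq",s_[:2],np.sqrt(s_[2]+s_[0]**2+s_[1]**2))
        else:
            m_=P.mean(0);w,v=np.linalg.eigh(np.cov((P-m_).T));t=(P-m_)@v[:,1]
            print(" c",m_,"dir",np.degrees(np.arctan2(v[1,1],v[0,1])),"len",np.ptp(t),"w",np.ptp((P-m_)@v[:,0]))
a=cv2.imread("pics/scene0.png")[225:335,290:430]
b=cv2.imread("pics/side0.png")[190:320,255:415]
o=np.zeros((600,800,3),np.uint8)
a=cv2.resize(a,None,fx=5,fy=5,interpolation=cv2.INTER_CUBIC);o[:550,:700]=a
cv2.imwrite("pics/c0.png",o)
E
```

```text
scene grip [378 223  39  27 125] [397.448 236.504]
 c [0.53184875 0.13144662] dir 149.0858978357266 len 0.08950789959256902 w 0.02595298231528006
scene tab [326 308   8  11  52] [329.69230769 313.32692308]
 c [0.71814618 0.05349698] dir -179.3857249580277 len 0.02260630521364964 w 0.011927906157443411
scene dial [ 298  244   95   75 4555] [350.7481888  281.03358946]
 mec 0.6223869919776917 0.05762450024485588 0.09906625002622604
 lsq [0.63024576 0.06247284] 0.08894235883156862
side grip [270 203  39  10 184] [289.70652174 207.51630435]
 c [0.53066036 0.1286586 ] dir 146.0703585338859 len 0.08660470367310992 w 0.025643624232863524
side tab [382 229  10  10  42] [385.83333333 231.61904762]
 c [0.72541886 0.06532508] dir 62.25641416956433 len 0.04678543585022711 w 0.01904789940008618
side dial [ 283  190  137   57 2280] [368.23947368 204.09561404]
 mec 0.6748049259185791 0.18193340301513672 0.2099996954202652
 lsq [0.68091516 0.18208573] 0.1934586464563883
```

View pics/c0.png

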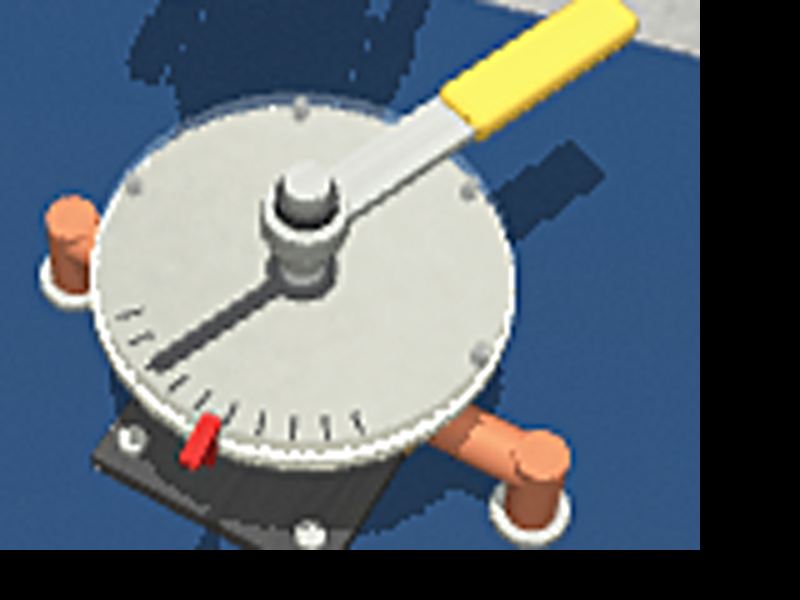

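View pics/wrist0.png

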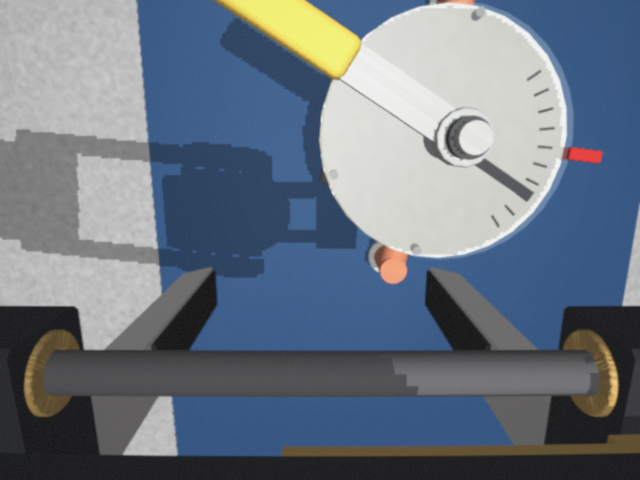

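```bash
cat >> h.py <<'E'
def wrist(p,st,c=None,verbose=True,rp=73):
    """axis from dial circle (z .092), angles of tab, pointer, grip in world degrees"""
    h=cv2.cvtColor(p,cv2.COLOR_BGR2HSV);H,S,V=[h[...,k].astype(int) for k in range(3)]
    big=lambda m:max(cv2.findContours(m.astype(np.uint8),cv2.RETR_EXTERNAL,cv2.CHAIN_APPROX_NONE)[0],key=cv2.contourArea)[:,0]
    out={}
    if c is None:
        w=(S<45)&(V>150); w[:, :300]=0; w[265:]=0
        A=onz("wrist",cv2.convexHull(big(w))[:,0],.092,st)[:,:2]
        for _ in range(8):
            s=np.linalg.lstsq(np.c_[2*A,np.ones(len(A))],(A**2).sum(1),rcond=None)[0]
            rad=np.sqrt(s[2]+s[0]**2+s[1]**2);e=np.hypot(*(A-s[:2]).T)-rad;A=A[abs(e)<max(.0015,np.median(abs(e))*2)]
        c=s[:2];out["rad"]=rad
    out["c"]=c
    red=((H<5)|(H>175))&(S>170)&(V>100)
    m=np.zeros(red.shape,np.uint8);cv2.drawContours(m,[big(red)],-1,1,-1)
    T=onz("wrist",np.argwhere(m)[:,::-1],.096,st)[:,:2]-c
    out["tab"]=np.degrees(np.arctan2(*T.mean(0)[::-1]));out["tab_r"]=np.hypot(*T.mean(0))
    q=np.argwhere(V<95)[:,::-1];P=onz("wrist",q,.0955,st)[:,:2]-c
    rr=np.hypot(*P.T);an=np.degrees(np.arctan2(P[:,1],P[:,0]))
    pm=[(np.median(an[(abs(rr-a)<.003)&(abs(an-out["tab"])<70)])) for a in(.060,.065,.069) if ((abs(rr-a)<.003)&(abs(an-out["tab"])<70)).any()]
    out["ptr"]=pm
    yel=(H>20)&(H<34)&(S>120)&(V>110)
    if yel.sum()>100:
        G=onz("wrist",np.argwhere(yel)[:,::-1],.137,st)[:,:2]-c
        out["grip"]=G.mean(0)+c;out["grip_r"]=np.hypot(*G.mean(0));out["grip_a"]=np.degrees(np.arctan2(*G.mean(0)[::-1]))
    return out
E
python3 - <<'E'
from h import *
st=r.sense();print(wrist(cv2.imread("pics/wrist0.png"),st))
print(onz("wrist",[[529,197]],.0955,st),onz("wrist",[[470,138]],.154,st),onz("wrist",[[567,153],[602,156]],.096,st),onz("wrist",[[220,0],[359,42],[340,78]],.138,st))
d=np.load("wrist0.npy");print(d[40,330],d[138,472],d[100,400])
for n,u,z in(("scene",(350.5,264),.154),("side",(344,208),.154),("scene",(335,227),.056)): print(onz(n,[u],z))
for n,l in(("scene",[("reel",(480,317),.056),("flux",(178,225),.13),("pot",(524,255),.09),("board",(199,190),.006)]),):
  for a,u,z in l: print(a,onz(n,[u],z))
E
```

```text
{'rad': np.float64(0.0841297738727604), 'c': array([0.63350953, 0.06600175]), 'tab': np.float64(-6.5207756019371095), 'tab_r': np.float64(0.09655371713486137), 'ptr': [np.float64(-32.67767908853206), np.float64(-32.537696420400266), np.float64(-32.68949613969537)], 'grip': array([0.54012938, 0.12229394]), 'grip_r': np.float64(0.10903513755567007), 'grip_a': np.float64(148.9172418923291)}
[[0.69490509 0.02601692 0.0955    ]] [[0.63057038 0.06561254 0.154     ]] [[0.71745484 0.05613251 0.096     ]
 [0.74192816 0.05428734 0.096     ]] [[0.49673394 0.13789989 0.138     ]
 [0.57159095 0.11662187 0.138     ]
 [0.56141282 0.09793771 0.138     ]]
0.22848983 0.22292128 0.24053384
[[0.63905665 0.06699152 0.154     ]]
[[0.63295942 0.06582979 0.154     ]]
[[ 0.48590064 -0.01488547  0.056     ]]
reel [[0.60938495 0.32456178 0.056     ]]
flux [[ 0.64512958 -0.30305548  0.13      ]]
pot [[0.45720346 0.38305229 0.09      ]]
board [[ 0.44291011 -0.39522632  0.006     ]]
```

Emit:
{"api": "apply_moves", "payload": {
  "targets": [
    [5,-0.5,0,0,0,-10,0.5],
    [9,-1.2,0,0,0,-20,0.5],
    [12.9,-2.1,0,0,0,-30,0.5],
    [12.9,-2.1,0,0,0,-40,0.5],
    [12.9,-2.1,0,0,0,-50,0.5],
    [12.9,-2.1,0,0,0,-59,0.5],
    [12.9,-2.1,0,0,0,-59,0.5],
    [12.9,-2.1,0,0,0,-59,0.5]
  ]
}}

```text
time_s: 1.15
position: [0.5289, 0.1289, 0.2053]
tcp_rot: [0.268, 0.963, -0.0, -0.0]
force: [0.5, -0.7, 0.1]
finger_gap: 0.0471
```

```bash
python3 - <<'E'
from h import *
st=r.sense();p,d=r.camera("wrist");cv2.imwrite("pics/w1.png",p)
h=cv2.cvtColor(p,cv2.COLOR_BGR2HSV);m=(h[...,0]>20)&(h[...,0]<34)&(h[...,1]>120)&(h[...,2]>110)
P=onz("wrist",np.argwhere(m)[:,::-1],.138,st)[:,:2]-st["position"][:2]
x=R.from_quat(st["tcp_rot"]).as_matrix()[:2,:2];t=P@x
print(t.min(0),t.max(0))
E
```

```text
[-0.04156477 -0.01041684] [0.04562165 0.0155267 ]
```

View pics/w1.png

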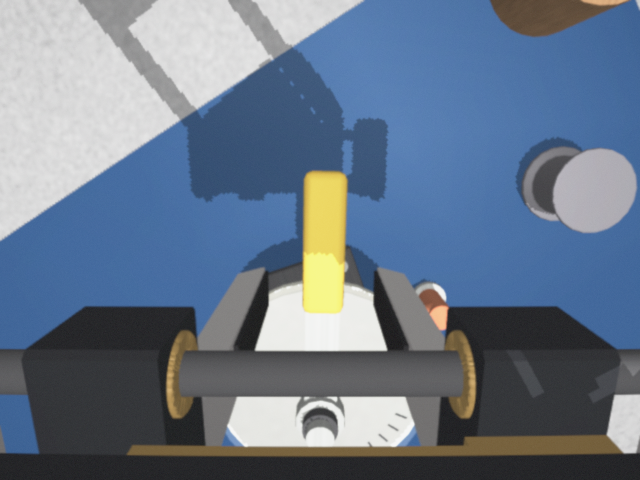

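Emit:
{"api": "apply_moves", "payload": {
  "targets": [
    [0,0.2,5,0,0,0,0.5],
    [0,0.2,8.9,0,0,0,0.5],
    [0,0.2,8.9,0,0,0,0.5],
    [0,0.2,8.9,0,0,0,0.5]
  ]
}}

```text
time_s: 1.7
position: [0.531, 0.1308, 0.1182]
tcp_rot: [0.268, 0.964, 0.0, 0.001]
force: [0.5, -0.6, 1.1]
finger_gap: 0.0469
```

Emit:
{"api": "apply_moves", "payload": {
  "targets": [
    [0,0.32,0,0,0,1.5,0.5],
    [-0.02,0.64,0,0,0,3,0.5],
    [-0.04,0.96,0,0,0,4.5,0.5],
    [-0.07,1.28,0,0,0,6,0.5],
    [-0.1,1.59,0,0,0,7.5,0.5],
    [-0.15,1.91,0,0,0,9,0.5],
    [-0.2,2.22,0,0,0,10.5,0.5],
    [-0.27,2.54,0,0,0,12,0.5],
    [-0.34,2.85,0,0,0,13.5,0.5],
    [-0.42,3.16,0,0,0,15,0.5],
    [-0.5,3.46,0,0,0,16.5,0.5],
    [-0.6,3.77,0,0,0,18,0.5]
  ]
}}

```text
time_s: 3.2
position: [0.5549, 0.1598, 0.1164]
tcp_rot: [0.416, 0.91, -0.0, 0.0]
force: [0.6, -2.2, -0.8]
finger_gap: 0.0467
```

```bash
cat >> h.py <<'E'
def scene(p,c=(.6335,.066)):
    c=np.array(c);h=cv2.cvtColor(p,cv2.COLOR_BGR2HSV);H,S,V=[h[...,k].astype(int) for k in range(3)]
    uu,vv=np.meshgrid(np.arange(300,400),np.arange(250,325));q=np.c_[uu.ravel(),vv.ravel()]
    P=onz("scene",q,.0955)[:,:2]-c;rr=np.hypot(*P.T);an=np.degrees(np.arctan2(P[:,1],P[:,0]))
    v=V[q[:,1],q[:,0]];s=S[q[:,1],q[:,0]];hh=H[q[:,1],q[:,0]]
    k=(rr>.035)&(rr<.055)&(abs(an)<85)&(v<110);
    red=((hh<5)|(hh>175))&(s>160)&(v>90)&(rr>.075)&(rr<.11)
    T=P[red].mean(0)
    return dict(ptr=np.median(an[k]) if k.any() else None,sd=an[k].std(),n=k.sum(),tab=np.degrees(np.arctan2(T[1],T[0])),tabr=np.hypot(*T))
E
python3 - <<'E'
from h import *
print(scene(cv2.imread("pics/scene0.png")))
p,d=r.camera("scene");cv2.imwrite("pics/s1.png",p);print(scene(p))
E
```

```text
{'ptr': np.float64(-34.38963132060785), 'sd': np.float64(2.6170683938149453), 'n': np.int64(31), 'tab': np.float64(-8.093088068477641), 'tabr': np.float64(0.08648233744875031)}
{'ptr': np.float64(-41.98503217206158), 'sd': np.float64(2.8845419772636243), 'n': np.int64(34), 'tab': np.float64(-8.093088068477641), 'tabr': np.float64(0.08648233744875031)}
```

Emit:
{"api": "apply_moves", "payload": {
  "targets": [
    [0,0.21,0,0,0,1,0.5],
    [-0.01,0.43,0,0,0,2,0.5],
    [-0.02,0.64,0,0,0,3,0.5],
    [-0.03,0.85,0,0,0,4,0.5],
    [-0.05,1.06,0,0,0,5,0.5],
    [-0.07,1.28,0,0,0,6,0.5],
    [-0.09,1.49,0,0,0,7,0.5],
    [-0.12,1.7,0,0,0,8,0.5]
  ]
}}

```text
time_s: 4.25
position: [0.5683, 0.1702, 0.1165]
tcp_rot: [0.478, 0.879, -0.0, 0.0]
force: [0.2, -4.5, 0.3]
finger_gap: 0.0471
```

```bash
python3 - <<'E'
from h import *
p,d=r.camera("scene");cv2.imwrite("pics/s2.png",p);print(scene(p),r.sense()["force"])
E
```

```text
{'ptr': np.float64(-50.165092689687775), 'sd': np.float64(2.443613553171678), 'n': np.int64(30), 'tab': np.float64(-8.093088068477641), 'tabr': np.float64(0.08648233744875031)} [-0.27540163 -1.70106105 -0.17385677]
```

Emit:
{"api": "apply_moves", "payload": {
  "targets": [
    [0,0.11,0,0,0,0.5,0.5],
    [0,0.21,0,0,0,1,0.5],
    [0,0.32,0,0,0,1.5,0.5],
    [-0.01,0.43,0,0,0,2,0.5]
  ]
}}

```text
time_s: 4.8
position: [0.5719, 0.1725, 0.1165]
tcp_rot: [0.493, 0.87, 0.0, 0.0]
force: [-1.4, -4.0, 0.1]
finger_gap: 0.0471
```

```bash
python3 - <<'E'
from h import *
p,d=r.camera("scene");s=r.sense();print(scene(p)["ptr"],s["force"],s["torque"])
E
```

```text
-52.04317330833834 [-1.1386626  -4.26814304  0.16450439] [-0.53851383  0.05411215  0.11196806]
```

Emit:
{"api": "apply_moves", "payload": {
  "targets": [
    [0,0.1,0,0,0,0.5,0.5],
    [0,0.2,0,0,0,1,0.5],
    [0,0.2,0,0,0,1,0.5]
  ]
}}

```text
time_s: 5.22
position: [0.5737, 0.1736, 0.1165]
tcp_rot: [0.5, 0.866, 0.0, 0.0]
force: [0.2, -3.3, 0.3]
finger_gap: 0.0469
```

```bash
python3 - <<'E'
from h import *
p,d=r.camera("scene");s=r.sense();print(scene(p)["ptr"],s["force"],s["torque"],s["position"])
E
```

```text
-52.94143316058145 [-0.78443326 -2.32123573 -0.33887792] [-0.41094158  0.0918195   0.06071862] [0.57368459 0.17367227 0.11654888]
```

Emit:
{"api": "apply_moves", "payload": {
  "targets": [
    [0,0.1,0,0,0,0.5,0.5],
    [0,0.2,0,0,0,1,0.5],
    [0,0.2,0,0,0,1,0.5]
  ]
}}

```text
time_s: 5.65
position: [0.5754, 0.1746, 0.1165]
tcp_rot: [0.508, 0.862, 0.0, 0.0]
force: [-1.1, -2.4, -0.2]
finger_gap: 0.0469
```

```bash
python3 - <<'E'
from h import *
p,d=r.camera("scene");s=r.sense();print(scene(p)["ptr"],s["force"],s["torque"],s["position"])
E
```

```text
-53.90385318688177 [-1.15324292 -3.22424549 -1.34591291] [-0.48612723  0.15039151  0.05782824] [0.57541906 0.17462744 0.11654889]
```

Emit:
{"api": "apply_moves", "payload": {
  "targets": [
    [0,0.1,0,0,0,0.5,0.5],
    [0,0.2,0,0,0,1,0.5],
    [0,0.3,0,0,0,1.5,0.5],
    [0,0.3,0,0,0,1.5,0.5]
  ]
}}

```text
time_s: 6.2
position: [0.5781, 0.176, 0.1166]
tcp_rot: [0.519, 0.855, 0.0, 0.0]
force: [-0.5, -2.4, 0.3]
finger_gap: 0.047
```

```bash
python3 - <<'E'
from h import *
p,d=r.camera("scene");s=r.sense();print(scene(p)["ptr"],s["force"],s["torque"],s["position"])
E
```

```text
-55.988477183138656 [-0.8408777  -2.14360285  0.73569994] [-0.42599802  0.09202494  0.06395778] [0.57807544 0.17611055 0.11654356]
```

Emit:
{"api": "apply_moves", "payload": {
  "targets": [
    [0,0.1,0,0,0,0.5,0.5],
    [0,0.2,0,0,0,1,0.5],
    [0,0.2,0,0,0,1,0.5]
  ]
}}

```text
time_s: 6.62
position: [0.5798, 0.1769, 0.1165]
tcp_rot: [0.526, 0.85, 0.0, 0.0]
force: [-1.4, -2.7, 0.5]
finger_gap: 0.0469
```

```bash
python3 - <<'E'
from h import *
p,d=r.camera("scene");s=r.sense();print(scene(p)["ptr"],s["force"],s["torque"],s["position"])
E
```

```text
-56.30190964127872 [-0.98760306 -0.8431443   0.31835942] [-0.4791938   0.15115947  0.09334378] [0.57982789 0.17694321 0.11651069]
```

Emit:
{"api": "apply_moves", "payload": {
  "targets": [
    [0,0.1,0,0,0,0.5,0.5],
    [0,0.2,0,0,0,1,0.5],
    [0,0.2,0,0,0,1,0.5]
  ]
}}

```text
time_s: 7.05
position: [0.5808, 0.1772, 0.1164]
tcp_rot: [0.534, 0.846, -0.001, -0.0]
force: [-3.0, -4.2, 1.7]
finger_gap: 0.0467
```

```bash
python3 - <<'E'
from h import *
p,d=r.camera("scene");s=r.sense();print(scene(p)["ptr"],s["force"],s["torque"],s["position"])
E
```

```text
-57.147477031804414 [-3.60074456 -4.45879155  1.44156273] [-0.7898837   0.59371395  0.12301593] [0.58082064 0.17717396 0.11642194]
```

Emit:
{"api": "apply_moves", "payload": {
  "targets": [
    [0,0.05,0,0,0,0,0.5],
    [0,0.1,0,0,0,0,0.5],
    [0,0.1,0,0,0,0,0.5]
  ]
}}

```text
time_s: 7.48
position: [0.5809, 0.1772, 0.1163]
tcp_rot: [0.534, 0.846, -0.002, -0.001]
force: [-5.9, -6.5, 3.2]
finger_gap: 0.0473
```

```bash
python3 - <<'E'
from h import *
p,d=r.camera("scene");s=r.sense();print(scene(p)["ptr"],s["force"],s["torque"],s["position"])
E
```

```text
-57.147477031804414 [-4.73861286 -5.06758564  2.46660292] [-0.97617538  0.9666885   0.12735166] [0.58089775 0.17719247 0.116342  ]
```

Emit:
{"api": "apply_moves", "payload": {
  "targets": [
    [0,0.06,0,0,0,0,0.5],
    [0,0.12,0,0,0,0,0.5],
    [0,0.12,0,0,0,0,0.5],
    [0,0.12,0,0,0,0,0.5],
    [0,0.12,0,0,0,0,0.5]
  ]
}}

```text
time_s: 8.15
position: [0.581, 0.1772, 0.1162]
tcp_rot: [0.534, 0.846, -0.003, -0.002]
force: [-7.6, -5.7, 3.6]
finger_gap: 0.0471
```

```bash
python3 - <<'E'
from h import *
for _ in range(4):
    s=r.sense();p,d=r.camera("scene");print(scene(p)["ptr"],s["force"],np.linalg.norm(s["force"]-[.5,-.7,.2]),s["torque"],s["position"])
E
```

```text
-57.147477031804414 [-7.63041604 -5.66848484  3.61913438] 10.123239927182484 [-1.20582624  1.38213792  0.20034068] [0.58096043 0.17724154 0.11622309]
-57.147477031804414 [-6.99785494 -6.97971226  3.00863151] 10.175511081758161 [-1.17083969  1.43211254  0.11913272] [0.58096888 0.17725343 0.11624332]
-57.147477031804414 [-7.52951742 -6.24042929  2.82104944] 10.101455679964841 [-1.21975642  1.31907115  0.19691238] [0.58095077 0.17725155 0.11623764]
-57.147477031804414 [-7.21544519 -6.02599741  4.40534271] 10.275176412671735 [-1.16925147  1.37628751  0.18302144] [0.58096947 0.17724476 0.11625712]
```

Emit:
{"api": "apply_moves", "payload": {
  "targets": [
    [0,0.08,0,0,0,0,0.5],
    [0,0.08,0,0,0,0,0.5],
    [0,0.08,0,0,0,0,0.5],
    [0,0.08,0,0,0,0,0.5],
    [0,0.08,0,0,0,0,0.5]
  ]
}}

```text
time_s: 8.98
position: [0.581, 0.1773, 0.1162]
tcp_rot: [0.534, 0.846, -0.004, -0.002]
force: [-8.8, -7.4, 4.0]
finger_gap: 0.047
```

Emit:
{"api": "apply_moves", "payload": {
  "targets": [
    [0,-0.6,0,0,0,-1,0.5],
    [-0.03,-1.26,0,0,0,-4,0.5],
    [-0.07,-1.69,0,0,0,-6,0.5],
    [-0.12,-2.11,0,0,0,-8,0.5],
    [-0.17,-2.43,0,0,0,-9.5,0.5],
    [-0.23,-2.75,0,0,0,-11,0.5],
    [-0.29,-3.06,0,0,0,-12.5,0.5],
    [-0.37,-3.38,0,0,0,-14,0.5],
    [-0.45,-3.69,0,0,0,-15.5,0.5],
    [-0.54,-4.0,0,0,0,-17,0.5],
    [-0.64,-4.3,0,0,0,-18.5,0.5],
    [-0.74,-4.61,0,0,0,-20,0.5]
  ]
}}

```text
time_s: 10.48
position: [0.5457, 0.1523, 0.1165]
tcp_rot: [0.378, 0.926, -0.0, 0.0]
force: [-0.6, 0.5, -0.7]
finger_gap: 0.0472
```

```bash
python3 - <<'E'
from h import *
s=r.sense();p,d=r.camera("scene");print(scene(p),s["force"],s["position"]-[.6335,.066,0],2*np.degrees(np.arctan2(*s["tcp_rot"][1::-1])))
E
```

```text
{'ptr': np.float64(-57.147477031804414), 'sd': np.float64(2.7015565301006768), 'n': np.int64(32), 'tab': np.float64(-8.093088068477641), 'tabr': np.float64(0.08648233744875031)} [-0.62488686  0.53577611 -0.72198086] [-0.08784782  0.08634418  0.11648911] 135.60077927744507
```

Emit:
{"api": "apply_moves", "payload": {
  "targets": [
    [0,-0.32,0,0,0,-1.5,0.5],
    [-0.02,-0.64,0,0,0,-3,0.5],
    [-0.04,-0.96,0,0,0,-4.5,0.5],
    [-0.07,-1.28,0,0,0,-6,0.5],
    [-0.1,-1.6,0,0,0,-7.5,0.5],
    [-0.15,-1.92,0,0,0,-9,0.5],
    [-0.2,-2.24,0,0,0,-10.5,0.5],
    [-0.27,-2.56,0,0,0,-12,0.5],
    [-0.34,-2.87,0,0,0,-13.5,0.5],
    [-0.42,-3.18,0,0,0,-15,0.5],
    [-0.5,-3.49,0,0,0,-16.5,0.5],
    [-0.6,-3.8,0,0,0,-18,0.5]
  ]
}}

```text
time_s: 12.02
position: [0.5232, 0.1212, 0.1165]
tcp_rot: [0.228, 0.974, 0.0, -0.0]
force: [0.1, 2.7, -0.3]
finger_gap: 0.0471
```

```bash
python3 - <<'E'
from h import *
s=r.sense();p,d=r.camera("scene");print(scene(p),s["force"],s["position"]-[.6335,.066,0],2*np.degrees(np.arctan2(*s["tcp_rot"][1::-1])))
E
```

```text
{'ptr': np.float64(-40.18140349656837), 'sd': np.float64(2.795682578454658), 'n': np.int64(33), 'tab': np.float64(-8.093088068477641), 'tabr': np.float64(0.08648233744875031)} [ 0.1080034   2.72812649 -0.33381003] [-0.11032337  0.05516866  0.11649555] 153.60840427127033
```

Emit:
{"api": "apply_moves", "payload": {
  "targets": [
    [0,-0.32,0,0,0,-1.5,0.5],
    [-0.02,-0.64,0,0,0,-3,0.5],
    [-0.04,-0.96,0,0,0,-4.5,0.5],
    [-0.07,-1.28,0,0,0,-6,0.5],
    [-0.1,-1.6,0,0,0,-7.5,0.5],
    [-0.15,-1.92,0,0,0,-9,0.5],
    [-0.2,-2.24,0,0,0,-10.5,0.5],
    [-0.27,-2.56,0,0,0,-12,0.5],
    [-0.34,-2.87,0,0,0,-13.5,0.5],
    [-0.42,-3.18,0,0,0,-15,0.5],
    [-0.5,-3.49,0,0,0,-16.5,0.5],
    [-0.6,-3.8,0,0,0,-18,0.5]
  ]
}}

```text
time_s: 13.58
position: [0.5117, 0.0842, 0.1164]
tcp_rot: [0.073, 0.997, -0.0, -0.0]
force: [-1.8, 3.5, 0.9]
finger_gap: 0.0471
```

```bash
python3 - <<'E'
from h import *
s=r.sense();p,d=r.camera("scene");print(scene(p),s["force"],s["position"]-[.6335,.066,0],2*np.degrees(np.arctan2(*s["tcp_rot"][1::-1])))
E
```

```text
{'ptr': np.float64(-19.807400465236192), 'sd': np.float64(2.7318638833326356), 'n': np.int64(33), 'tab': np.float64(-8.093088068477641), 'tabr': np.float64(0.08648233744875031)} [-1.81410231  3.46435534  0.89771754] [-0.12183695  0.01824032  0.11644757] 171.59723284690386
```

Emit:
{"api": "apply_moves", "payload": {
  "targets": [
    [0,-0.21,0,0,0,-1,0.5],
    [-0.01,-0.43,0,0,0,-2,0.5],
    [-0.02,-0.64,0,0,0,-3,0.5],
    [-0.03,-0.86,0,0,0,-4,0.5],
    [-0.05,-1.07,0,0,0,-5,0.5],
    [-0.07,-1.28,0,0,0,-6,0.5],
    [-0.09,-1.5,0,0,0,-7,0.5],
    [-0.09,-1.5,0,0,0,-7,0.5]
  ]
}}

```text
time_s: 14.62
position: [0.5105, 0.0691, 0.1165]
tcp_rot: [0.013, 1.0, -0.0, -0.0]
force: [-2.2, 2.3, 0.2]
finger_gap: 0.0468
```

```bash
python3 - <<'E'
from h import *
s=r.sense();p,d=r.camera("scene");print(scene(p),s["force"],s["position"]-[.6335,.066,0],2*np.degrees(np.arctan2(*s["tcp_rot"][1::-1])))
E
```

```text
{'ptr': np.float64(-12.967401063892847), 'sd': np.float64(2.633446907236136), 'n': np.int64(32), 'tab': np.float64(-8.093088068477641), 'tabr': np.float64(0.08648233744875031)} [-2.1970071  2.2819732  0.1644699] [-0.12301324  0.0031098   0.11647933] 178.49475093864442
```

Emit:
{"api": "apply_moves", "payload": {
  "targets": [
    [0,-0.21,0,0,0,-1,0.5],
    [-0.01,-0.43,0,0,0,-2,0.5],
    [-0.02,-0.64,0,0,0,-3,0.5],
    [-0.02,-0.64,0,0,0,-3,0.5]
  ]
}}

```text
time_s: 15.18
position: [0.5106, 0.0628, 0.1165]
tcp_rot: [-0.013, 1.0, -0.0, -0.0]
force: [-1.5, 2.3, -0.3]
finger_gap: 0.0468
```

```bash
python3 - <<'E'
from h import *
s=r.sense();p,d=r.camera("scene");print(scene(p),s["force"],s["position"]-[.6335,.066,0],2*np.degrees(np.arctan2(*s["tcp_rot"][1::-1])))
cv2.imwrite("pics/s3.png",cv2.resize(p[225:335,290:430],None,fx=5,fy=5,interpolation=cv2.INTER_CUBIC))
E
```

```text
{'ptr': np.float64(-9.75644357312077), 'sd': np.float64(2.72282962002635), 'n': np.int64(32), 'tab': np.float64(-8.093088068477641), 'tabr': np.float64(0.08648233744875031)} [-1.47835474  2.31909747 -0.31762444] [-0.12294628 -0.00322723  0.11648461] 181.49313860345063
```

View pics/s3.png

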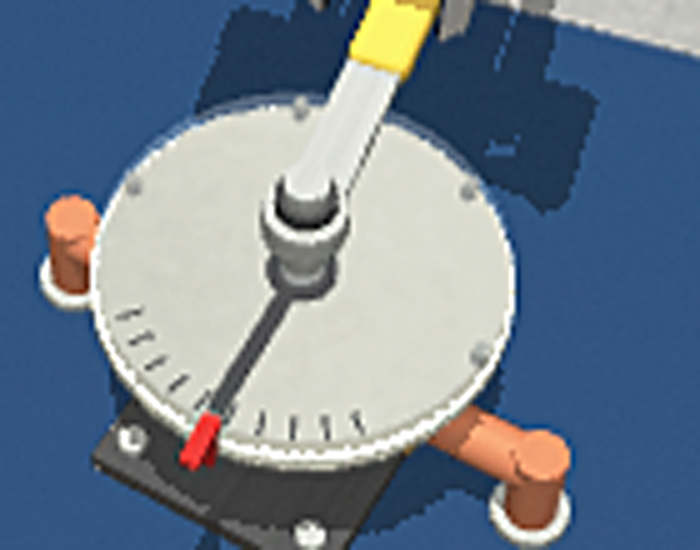

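Emit:
{"api": "apply_moves", "payload": {
  "targets": [
    [0,0.5,0,0,0,0,0.5],
    [0,1.0,0,0,0,0,0.5],
    [0,1.0,0,0,0,0,0.5],
    [0,1.0,-4,0,0,0,0.5],
    [0,1.0,-9,0,0,0,0.5],
    [0,1.0,-9,0,0,0,0.5]
  ]
}}

```text
time_s: 15.98
position: [0.513, 0.0731, 0.212]
tcp_rot: [-0.013, 1.0, -0.0, 0.005]
force: [0.3, -0.3, 0.3]
finger_gap: 0.0467
```

Emit:
{"api": "apply_moves", "payload": {
  "targets": [
    [-2,-3,0,0,0,10,0.5],
    [-4,-7,0,0,0,20,0.5],
    [-4,-7,0,0,0,30,0.5],
    [-4,-7,0,0,0,40,0.5],
    [-4,-7,0,0,0,50,0.5],
    [-4,-7,0,0,0,60,0.5],
    [-4,-7,0,0,0,70,0.5],
    [-4,-7,0,0,0,80,0.5],
    [-4,-7,0,0,0,91,0.5],
    [-4,-7,0,0,0,91,0.5],
    [-4,-7,0,0,0,91,0.5]
  ]
}}

```text
time_s: 17.35
position: [0.5519, 0.0042, 0.2058]
tcp_rot: [0.703, 0.711, -0.0, -0.0]
force: [-0.1, 0.0, -0.3]
finger_gap: 0.0472
```

```bash
python3 - <<'E'
from h import *
s=r.sense();print(s["position"],s["force"]);p,d=r.camera("wrist");cv2.imwrite("pics/w3.png",p);print(wrist(p,s),wrist(p,s,np.array([.6335,.066])))
p,d=r.camera("scene");print(scene(p))
E
```

```text
[0.55185176 0.0041708  0.20575067] [-0.08809347  0.03683224 -0.29913483]
{'rad': np.float64(0.08411700554990084), 'c': array([0.63323407, 0.06591161]), 'tab': np.float64(-6.534072490594931), 'tab_r': np.float64(0.09655931770315497), 'ptr': [np.float64(-8.930797752840121), np.float64(-8.852342990423821), np.float64(-8.837790435090346)], 'grip': array([0.51170983, 0.07286433]), 'grip_r': np.float64(0.12172297092268446), 'grip_a': np.float64(176.72553072354302)} {'c': array([0.6335, 0.066 ]), 'tab': np.float64(-6.604318600108148), 'tab_r': np.float64(0.09630525012738304), 'ptr': [np.float64(-9.023101446333456), np.float64(-8.915564444479335), np.float64(-8.942101757499435)], 'grip': array([0.51170983, 0.07286433]), 'grip_r': np.float64(0.12198345719819262), 'grip_a': np.float64(176.77411251351415)}
{'ptr': np.float64(-9.75644357312077), 'sd': np.float64(2.72282962002635), 'n': np.int64(32), 'tab': np.float64(-8.093088068477641), 'tabr': np.float64(0.08648233744875031)}
```

View pics/w3.png

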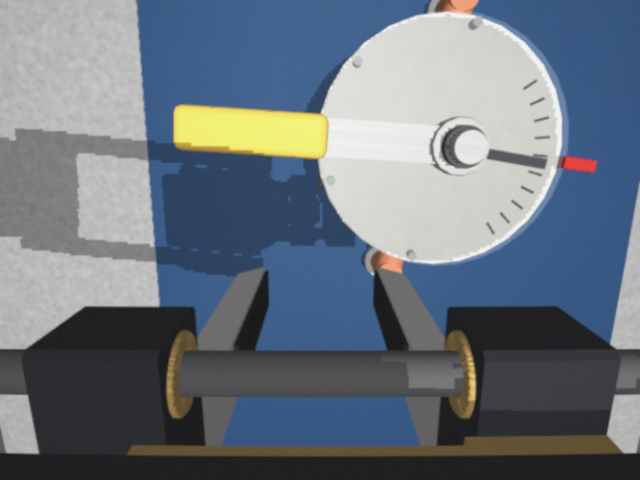

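Emit:
{"api": "apply_moves", "payload": {
  "targets": [
    [2,-1.2,0,0,0,-10,0.5],
    [4,-2.4,0,0,0,-20,0.5],
    [6.9,-4.1,0,0,0,-30,0.5],
    [6.9,-4.1,0,0,0,-40,0.5],
    [6.9,-4.1,0,0,0,-50,0.5],
    [6.9,-4.1,0,0,0,-60,0.5],
    [6.9,-4.1,0,0,0,-70,0.5],
    [6.9,-4.1,0,0,0,-80,0.5],
    [6.9,-4.1,0,0,0,-91,0.5],
    [6.9,-4.1,0,0,0,-91,0.5],
    [6.9,-4.1,0,0,0,-91,0.5]
  ]
}}

```text
time_s: 18.82
position: [0.5105, 0.0729, 0.2065]
tcp_rot: [-0.012, 1.0, 0.0, 0.0]
force: [-0.7, 0.2, 0.3]
finger_gap: 0.0471
```

Emit:
{"api": "apply_moves", "payload": {
  "targets": [
    [0,0,5,0,0,0,0.5],
    [0,0,9,0,0,0,0.5],
    [0,0,9,0,0,0,0.5],
    [0,-0.3,9,0,0,0,0.5],
    [0,-0.6,9,0,0,0,0.5],
    [0,-0.9,9,0,0,0,0.5],
    [0,-0.9,9,0,0,0,0.5]
  ]
}}

```text
time_s: 19.7
position: [0.5113, 0.0635, 0.1174]
tcp_rot: [-0.013, 1.0, -0.0, 0.001]
force: [-0.4, 0.5, 0.4]
finger_gap: 0.0469
```

```bash
python3 - <<'E'
from h import *
s=r.sense();p,d=r.camera("scene");print(scene(p)["ptr"],s["force"],s["position"],2*np.degrees(np.arctan2(*s["tcp_rot"][1::-1])))
E
```

```text
-9.75644357312077 [-0.35141691  0.48818892  0.38894197] [0.51127789 0.06354109 0.11742709] 181.46569260308664
```

Emit:
{"api": "apply_moves", "payload": {
  "targets": [
    [0,-0.15,0,0,0,-0.7,0.5],
    [0,-0.3,0,0,0,-1.4,0.5],
    [0,-0.45,0,0,0,-2,0.5],
    [0,-0.45,0,0,0,-2,0.5]
  ]
}}

```text
time_s: 20.25
position: [0.511, 0.0595, 0.1167]
tcp_rot: [-0.031, 1.0, 0.0, 0.0]
force: [-0.2, 2.1, 1.6]
finger_gap: 0.0468
```

```bash
python3 - <<'E'
from h import *
s=r.sense();p,d=r.camera("scene");print(scene(p)["ptr"],s["force"],s["position"],2*np.degrees(np.arctan2(*s["tcp_rot"][1::-1])))
E
```

```text
-7.77093070158471 [-0.22867598  2.0733825   1.55564579] [0.51098986 0.05954919 0.11668505] 183.50806777909867
```

Moved about 2°. Release and re-check from the same viewpoint.

Emit:
{"api": "apply_moves", "payload": {
  "targets": [
    [0,0.5,0,0,0,0,0.5],
    [0,1.0,0,0,0,0,0.5],
    [0,1.0,0,0,0,0,0.5],
    [0,1.0,-4,0,0,0,0.5],
    [0,1.0,-9,0,0,0,0.5],
    [0,1.0,-9,0,0,0,0.5]
  ]
}}

```text
time_s: 21.05
position: [0.5128, 0.0692, 0.2117]
tcp_rot: [-0.031, 1.0, -0.0, 0.005]
force: [0.4, 0.6, 0.1]
finger_gap: 0.0472
```

Emit:
{"api": "apply_moves", "payload": {
  "targets": [
    [-2,-3,0,0,0,10,0.5],
    [-4,-7,0,0,0,20,0.5],
    [-4,-7,0,0,0,30,0.5],
    [-4,-7,0,0,0,40,0.5],
    [-4,-7,0,0,0,50,0.5],
    [-4,-7,0,0,0,60,0.5],
    [-4,-7,0,0,0,70,0.5],
    [-4,-7,0,0,0,80,0.5],
    [-4,-7,0,0,0,91,0.5],
    [-4,-7,0,0,0,93,0.5],
    [-4,-7,0,0,0,93,0.5]
  ]
}}

```text
time_s: 22.42
position: [0.5539, 0.0018, 0.2051]
tcp_rot: [0.704, 0.71, -0.001, -0.001]
force: [-0.0, -0.0, 0.1]
finger_gap: 0.047
```

```bash
python3 - <<'E'
from h import *
s=r.sense();print(s["position"],s["force"]);p,d=r.camera("wrist");print(wrist(p,s))
p,d=r.camera("scene");cv2.imwrite("pics/s5.png",p);print(scene(p))
a=cv2.imread("pics/scene0.png");df=cv2.absdiff(a,p).max(2)
for n,(x0,x1,y0,y1) in dict(reel=(455,500,305,350),flux=(165,205,215,272),pot=(490,550,215,297),board=(143,255,155,225)).items(): print(n,(df[y0:y1,x0:x1]>40).mean())
E
```

```text
[0.5538853  0.00181523 0.20505741] [-7.74770104e-05 -5.82670042e-03  8.93646937e-02]
{'rad': np.float64(0.08405221127878369), 'c': array([0.63334638, 0.06603645]), 'tab': np.float64(-6.574255984509483), 'tab_r': np.float64(0.09629685768833925), 'ptr': [np.float64(-7.549652438739232), np.float64(-7.418702553457002), np.float64(-7.236671452167299)], 'grip': array([0.51174809, 0.06952863]), 'grip_r': np.float64(0.121648424047289), 'grip_a': np.float64(178.35497573338293)}
{'ptr': np.float64(-7.77093070158471), 'sd': np.float64(2.569621783329934), 'n': np.int64(32), 'tab': np.float64(-8.093088068477641), 'tabr': np.float64(0.08648233744875031)}
reel 0.0
flux 0.0
pot 0.0
board 0.0
```

Within about 1° (about 1 mm) of the tab, the fingers are clear of everything and the bystanders haven't moved, so I'm handing in.

```bash
python3 -c "
from workcell import r
print(r.job_done())"
```

```text
the job is handed in; nothing more can be done
None
```

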